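# File the punch board in its slot

## Task

Swing the bench lamp's arm aside until it points straight away from you, clear of the work. Then slide the white punch board along the bench into the one slot of the low wooden rack that matches its thickness, and press it home against the stop with a firm push of about 20 N, never ramming the stop with more than 40 N. Leave the other things on the bench alone.

Things in the scene. Friction and masses are not known exactly. Their poses are not given: they have to be found in the camera images.
- board_mid (a point): centre (6 mm above its underside) of the loose white rigid plastic punch board: a slab 100 mm long (its x) x 90 mm wide (its y) x 12 mm thick, corners rounded to 8 mm, about 0.11 kg, flat on the bench and free to slide; too wide for most grippers, so push it by its edges. Either end may go in first, but only lengthwise: it is too long to go in sideways
- slot_mid: plywood bay of the rack with the slot that matches the board: 93 mm wide, 14 mm high, 70 mm deep to a solid stop, the bench being its floor. Origin: centre of the mouth, at bench level; x points out of the mouth, away from the robot; y along the mouth. Side walls 9 mm thick, roof 10 mm (top at 24 mm). The mouth has no flare
- slot_home (a point): in slot_mid: where the board's centre lies when it is fully home, 20 mm inside the mouth and 6 mm above the bench; the board then sticks out 30 mm. Axes as slot_mid
- slot_ball (a point): sprung steel ball in the roof of slot_mid, 40 mm inside the mouth (dome up to 12 mm above the roof). It bears on the board and keeps it from rattling: once the board's end is under it, pushing takes several newtons more (up to about 10), so the stop is felt only as a further, steep rise
- slot_thin: like slot_mid, but its slot is only 8 mm high (bay 18 mm tall): the board does not enter. The three bays stand side by side on a straight line along their y, 112.5 mm apart, in any order
- slot_thick: like slot_mid, but its slot is 20 mm high (bay 30 mm tall): the board would lie loose in it, the wrong place
- lamp_hinge (a point): hinge axis (vertical) of the bench lamp's arm, 190 mm above the bench, on top of a fixed steel post of 18 mm diameter with a 90 mm foot, left of the rack
- lamp_head (a point): end of the lamp's arm on its centre line, 270 mm from the hinge; the arm is a level steel bar of 14 mm diameter at 190 mm height, and under its end hangs a dark lamp shade of 80 mm diameter that reaches down to 129 mm above the bench
- lamp (a joint): angle of the lamp's arm, rad: at 0 it points to the right (-y of its stand) over the work, growing as it swings away from the robot; at 1.57 it points straight away from the robot. Range -0.1 to 1.8. A stiff hinge (about 0.2 N m) keeps it where it is left; push the bar sideways
- jar: bystander: jar of 60 mm diameter, 75 mm tall, origin under its centre, right of the work
- punch: bystander: upright brass punch of 28 mm diameter, 70 mm tall, origin under its centre, right of the work
- stop_mid: solid end stop of slot_mid, a fixed plywood strip hidden under the roof; origin at the middle of its face towards the mouth, at bench level, 70 mm inside the mouth
Not all that is in view belongs to the job. Of the things that look like the part that bears board_mid, take the one that is farthest to the robot's left at the start.

How it is judged:
By the outcome, as a careful person would: the job done as asked, in the order asked, and still so for the second after the job is handed in, with the robot touching nothing.
It also fails if it takes over 69 s, if anything falls off the work surface, if the arm or the gripper's body presses on something with over 40 N, if the wrist force passes 120 N, or if a joint passes its speed limit or range.

## Robot

A 7-joint arm with a two-finger parallel gripper is mounted at the origin on the work surface. World frame = base frame: x ahead of the robot, y to its left, z up, the work surface at z = 0. Lengths are in m, angles in rad, forces in N, time in s.
With the tool pointing down it reaches from about 0.425 to 0.875 m from the base axis. Payload 4.7 kg.
Tool frame: the origin (TCP) lies at the very end of the fingers, on their centre line; the grasp point (between the pads) lies 19 mm behind it (ctrl.grasp_offset is the distance from the TCP to the grasp point, in m); z points along the fingers, y is the direction in which the jaws open and shut (so a half turn about z gives the same grasp; the last joint's range is limited). The gripper opens to 87 mm and grips with 3 to 60 N. Pads are 19 mm wide; open, the fingers measure 117 mm over their backs; the gripper's body (75 mm by 190 mm) begins 51 mm behind the grasp point.
Start: joints at [-1.095, 0.321, -0.07, 1.45, 0.023, 1.371, -0.057], TCP at [0.29, 0.582, 0.223] pointing down, gripper open.
Joint ranges: [-2.86, 2.86], [-0.3, 2.09], [-1.38, 1.24], [0.06, 2.45], [-1.56, 4.7], [0.09, 2.05], [-2.69, 2.69]. Speed limits (rad/s): [2.57, 2.57, 3.14, 3.14, 3.14, 3.14, 3.14].

## Interface

Orientations are given as a rotation vector (axis times angle).
In Python, from bench import ctrl gives the robot as it stands.
- The arm moves only by the shell command python3 -m creep 'ROWS' [FORCE]. ROWS is JSON, a list that holds one entry, the list of rows, each a list of 7 numbers: the opening, from 0 (shut) to 1 (fully open), then the shift along the tool's x, y, z in mm, then the turn, a rotation vector about the tool's x, y, z in rad. In form: [[[grip, dx, dy, dz, rx, ry, rz], ...]]. A call has 1 to 5 rows; each row is the pose to reach, as a shift and turn from the pose commanded when the call began, along the tool's axes at that moment; what a row does not reach only later rows make up. A row lasts 1/10 s, in which the tool goes at most 50 mm and 8.59 degrees, less where a joint would pass 70% of its speed; a pose out of reach is approached as far as the arm can. A call with a gripper value outside its range is refused whole. The fingers move at their own pace and stop on an object; FORCE is the grip in N (left out, the last holds). Time passes only in rows, so rows that repeat a pose let the fingers close. It gives the time, the measured TCP pose, the force and the opening at its end, in the units of the state.
- ctrl.get_state(): the state, without advancing time (a new reading comes with each control period).
- ctrl.get_image(name): name is "side" or "top" or "wrist"; returns the picture (420x560x3 uint8, red, green, blue); there is no depth.
- ctrl.camera_params(name): a dict with "K" (3x3 intrinsics, pixels), "pose" (4x4, takes a point from camera to world coordinates). Camera axes: x right, y down, z forward; pixel columns grow to the right and rows downward; lengths in m; the calibration is good to about 2 mm. A picture is of the moment at which its call begins: read the wrist's pose just before it. camera_params takes no time and is no camera call; for the wrist camera it gives the pose at the moment of the call.
- ctrl.close_job(): hands the job in, once; it reports no verdict.
The state is a dict: "time": time; "joint_positions": joint angles; "qd": joint speeds; "joint_torque": joint torques, N m; "position": TCP position; "tool_rot": TCP orientation; "ft_force": force on the tool from outside, world axes, zero at the start; "torque": the same for the moment, N m; "grip_width": opening from 0.0 (shut) to 1.0 (fully open).
Only numpy, scipy, OpenCV 4.12 (cv2) and the standard library are available. Lean on these libraries where they do the work, as an engineer would, in place of code of your own. Each camera call takes 0.05 s, during which the arm holds its last target. There are 200 camera calls.

## Working session

There is one attempt and no reset: what is moved stays moved. The work goes in short steps, Python scripts to look and compute and a shell command to move; the robot and the scene stay as the last step left them, time stands still between calls to the robot, and variables do not carry over. Pictures are saved under pics/ and viewed, about 8 in all and at most 12, crops included, and the job is handed in when it is done.

```bash
mkdir -p pics; ls
python3 - <<'E'
from bench import ctrl
import cv2,numpy as np
s=ctrl.get_state();print(s['time'],s['position'],s['tool_rot'],s['ft_force'],s['grip_width'])
for n in("side","top"):
    cv2.imwrite(f"pics/{n}0.png",ctrl.get_image(n)[:,:,::-1]);p=ctrl.camera_params(n);print(n,p['K'],np.round(p['pose'],3))
E
```

```text
pics
0.0 [0.28941972 0.58140049 0.22145219] [-7.18855302e-01 -3.05790871e+00  2.94539569e-03] [-0.20694833 -0.68028319 -0.21028558] 1.0022360919290114
side [[510.51911978   0.         277.86983814]
 [  0.         510.51911978 221.04196572]
 [  0.           0.           1.        ]] [[ 0.968 -0.183  0.173  0.378]
 [-0.251 -0.648  0.719 -0.778]
 [-0.019 -0.74  -0.673  0.862]
 [ 0.     0.     0.     1.   ]]
top [[502.35678853   0.         274.55805905]
 [  0.         502.35678853 206.13886202]
 [  0.           0.           1.        ]] [[-9.000e-03 -9.940e-01  1.070e-01  4.180e-01]
 [-1.000e+00  7.000e-03 -1.900e-02  1.000e-03]
 [ 1.800e-02 -1.070e-01 -9.940e-01  1.464e+00]
 [ 0.000e+00  0.000e+00  0.000e+00  1.000e+00]]
```

View pics/top0.png

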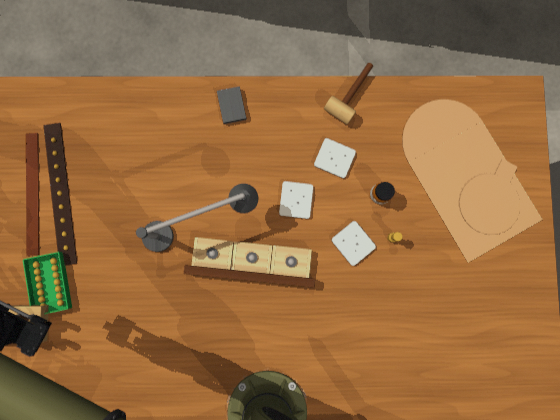

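View pics/side0.png

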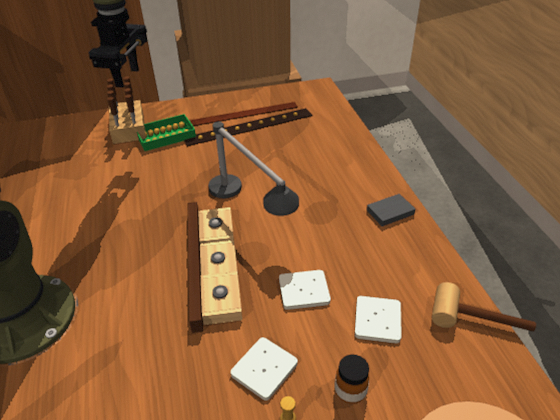

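The top view has the lamp hinge near (143,233), head at (243,198), three bays at (212,253), (252,257), (291,261), and the leftmost board at (297,200). Next I'll take enlarged crops of both views to find the bay heights.

```bash
cat > h.py <<'E'
import numpy as np,cv2
from bench import ctrl
def ray(n,u,v,P=None):
    p=P or ctrl.camera_params(n);K=p['K'];T=np.array(p['pose'])
    d=T[:3,:3]@np.linalg.solve(K,[u,v,1.]);return T[:3,3],d
def onz(n,u,v,z,P=None):
    o,d=ray(n,u,v,P);return o+d*(z-o[2])/d[2]
def tri(n1,p1,n2,p2):
    A=[];b=[]
    for n,p in((n1,p1),(n2,p2)):
        o,d=ray(n,*p);d=d/np.linalg.norm(d);M=np.eye(3)-np.outer(d,d);A.append(M);b.append(M@o)
    return np.linalg.lstsq(np.vstack(A),np.hstack(b),rcond=None)[0]
def proj(n,X):
    p=ctrl.camera_params(n);T=np.linalg.inv(p['pose']);c=p['K']@(T@np.r_[X,1])[:3];return c[:2]/c[2]
E
python3 - <<'E'
from h import *
t=cv2.imread('pics/top0.png');s=cv2.imread('pics/side0.png')
a=cv2.resize(t[175:295,130:330],None,fx=4,fy=4,interpolation=2)
b=cv2.resize(s[200:330,180:340],None,fx=4.5,fy=4.5,interpolation=2)
cv2.imwrite('pics/a.png',a);cv2.imwrite('pics/b.png',b)
for n,im,z in(('top',t,.012),('side',s,.012)):
    m=cv2.inRange(im,(165,165,165),(255,255,255))
    for c in cv2.findContours(m,0,2)[0]:
        if cv2.contourArea(c)<300:continue
        if n=='side' and False: pass
        w=np.array([onz(n,*p[0],z)[:2] for p in c],np.float32)
        print(n,cv2.boundingRect(c),cv2.minAreaRect(w*1000))
E
```

```text
top (332, 222, 43, 43) ((466.3809509277344, -253.56088256835938), (99.56202697753906, 89.43507385253906), 38.29742431640625)
top (281, 182, 32, 36) ((593.7313232421875, -88.35972595214844), (89.0667953491211, 98.82686614990234), 82.88141632080078)
top (314, 139, 41, 39) ((717.319091796875, -204.00985717773438), (98.39718627929688, 88.6926498413086), 66.20906066894531)
side (231, 338, 66, 59) ((468.82568359375, -254.05490112304688), (100.0786361694336, 89.95722198486328), 38.33687210083008)
side (355, 296, 46, 44) ((720.4058837890625, -205.2056884765625), (100.89395141601562, 89.71381378173828), 66.20964813232422)
side (281, 270, 49, 36) ((597.090576171875, -89.32770538330078), (90.64913177490234, 100.21571350097656), 82.9397201538086)
```

View pics/a.png

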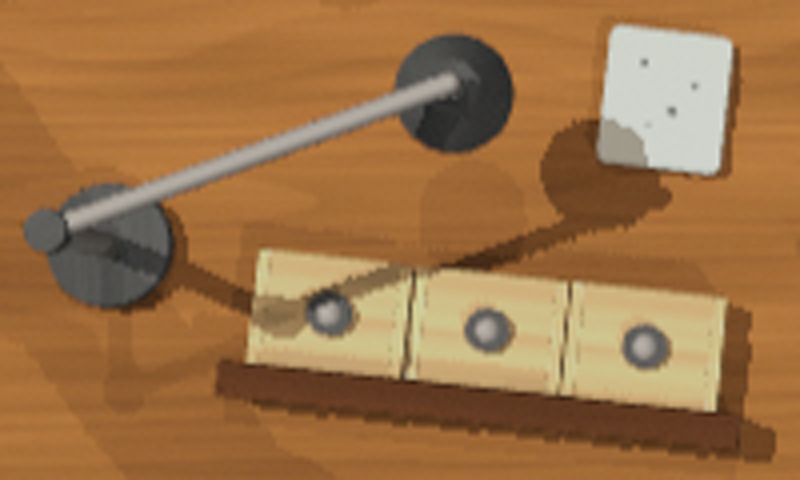

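View pics/b.png

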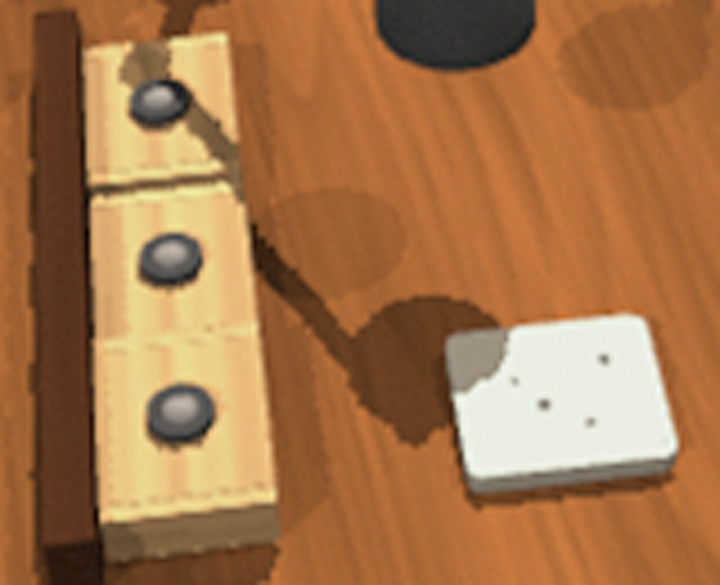

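Run:
```python
from h import *
T=lambda p:(130+(p[0]+.5)/4-.5,175+(p[1]+.5)/4-.5)
S=lambda p:(180+(p[0]+.5)/4.5-.5,200+(p[1]+.5)/4.5-.5)
for l,a,b in[('ballL',(331,313),(159,102)),('ballM',(489,330),(171,259)),('ballR',(646,347),(181,412)),
 ('L ml',(258,249),(228,33)),('L mr',(413,270),(240,178)),('M ml',(418,270),(243,185)),('M mr',(570,283),(258,335)),('R ml',(573,283),(258,335)),('R mr',(726,298),(275,500)),('R br',(715,411),(100,515)),('hinge',(46,231),(0,0)),]:
    if l!='hinge':print(l,np.round(tri('top',T(a),'side',S(b))*1000,1))
print('hinge z190',onz('top',*T((46,231)),.197),'bar end',onz('top',*T((458,84)),.197))
print('tip side',tri('top',T((458,84)),'side',(283,186)),'hinge',tri('top',T((46,231)),'side',(219,127)))
```

```text
ballL [442.1 151.5  27.9]
ballM [429.2  39.6  21.9]
ballR [416.4 -71.8  34.8]
L ml [488.8 204.3  22.3]
L mr [473.6  94.   16.1]
M ml [474.   90.5  14. ]
M mr [462.3 -18.6  17.4]
R ml [462.2 -20.7  19.7]
R mr [ 449.8 -129.5   29.4]
R br [ 371.2 -120.    33.5]
hinge z190 [0.49061668 0.31260659 0.197     ] bar end [0.58199818 0.05401294 0.197     ]
tip side [0.58745081 0.05410506 0.18226583] hinge [0.49413514 0.31413672 0.18979094]
```

Heights separate clearly: the left bay is slot_mid, the middle one thin and the right one thick. The mouth is at about (0.482, 0.148) with yaw −6.6°, and the board at (0.595, −0.089) has yaw −7°. I'll move over the lamp, turning the tool to match the slot axes.

```bash
python3 -m creep '[[[0.5,-20,-18,-25,0,0,0.1],[0,-55,-50,-35,0,0,0.24],[0,-95,-85,-35,0,0,0.38],[0,-135,-121,-35,0,0,0.52],[0,-175,-157,-35,0,0,0.66]]]'
python3 - <<'E'
from h import *
from scipy.spatial.transform import Rotation as R
s=ctrl.get_state();M=R.from_rotvec(s['tool_rot']).as_matrix();print(M.round(3),np.degrees(np.arctan2(M[1,1],M[0,1])))
print((M.T@(np.r_[.465,.14,.255]-s['position'])*1000).round(1),s['position'],s['time'])
E
```

```text
time: 0.6
position: [0.3727, 0.3713, 0.2573]
tool_rot: [-1.679, -2.655, 0.0]
ft_force: [0.5, -0.5, 1.3]
grip_width: 0.632
[[-0.429  0.903 -0.   ]
 [ 0.903  0.429 -0.   ]
 [-0.    -0.    -1.   ]] 25.406690910397717
[-248.5  -15.9    2.3] [0.37274791 0.37133914 0.25727728] 0.6
```

```bash
python3 -m creep '[[[0,-49,-3,0,0,0,0.14],[0,-98,-6,0,0,0,0.28],[0,-148,-9,0,0,0,0.42],[0,-197,-12,0,0,0,0.56],[0,-246,-16,0,0,0,0.56]]]'
python3 -m creep '[[[0,0,0,30,0,0,0],[0,0,0,60,0,0,0],[0,0,0,90,0,0,0],[0,0,0,90,0,0,0]]]'
cat > w.py <<'E'
import sys
from h import *
from scipy.spatial.transform import Rotation as R
s=ctrl.get_state();M=R.from_rotvec(s['tool_rot']).as_matrix()
print('t',s['time'],'yaw',np.degrees(np.arctan2(M[1,1],M[0,1])).round(2),'pos',(s['position']*1000).round(1),'F',np.round(s['ft_force'],1),s['grip_width'])
for a in sys.argv[1:]:
    x=np.array(eval(a),float);print(a,(M.T@(x-s['position']*1000)).round(1))
E
python3 w.py 523,165,165 586,194,165 625,240,165 642,296,165
```

```text
time: 1.1
position: [0.465, 0.1428, 0.2574]
tool_rot: [-2.344, -2.091, -0.0]
ft_force: [1.3, 0.1, -0.1]
grip_width: 0.172
time: 1.5
position: [0.4616, 0.1435, 0.1635]
tool_rot: [-2.34, -2.093, 0.013]
ft_force: [-0.9, 0.1, 0.3]
grip_width: 0.008
t 1.5 yaw -6.38 pos [461.6 143.5 163.5] F [-0.9  0.1  0.3] 0.008204914529322073
523,165,165 [28.2 58.6 -2.1]
586,194,165 [ 64.  118.   -2.6]
625,240,165 [114.1 151.7  -3.1]
642,296,165 [171.6 162.3  -3.5]
```

```bash
python3 -m creep '[[[0,14,29,-1,0,0,0],[0,28,58,-1,0,0,0],[0,40,78,-1,0,0,0],[0,52,98,-1,0,0,0],[0,64,118,-2,0,0,0]]]'
python3 -m creep '[[[0,17,11,0,0,0,0],[0,34,23,0,0,0,0],[0,50,34,0,0,0,0],[0,70,38,0,0,0,0],[0,88,42,0,0,0,0]]]'
python3 w.py 642,290,165
python3 - <<'E'
from h import *
cv2.imwrite('pics/top1.png',cv2.resize(ctrl.get_image('top')[120:300,100:340,::-1],None,fx=3,fy=3,interpolation=2))
E
```

```text
time: 2.0
position: [0.5894, 0.1964, 0.1706]
tool_rot: [-2.34, -2.095, 0.001]
ft_force: [-2.1, -0.6, 0.6]
grip_width: 0.01
time: 2.5
position: [0.641, 0.2787, 0.1707]
tool_rot: [2.341, 2.094, -0.001]
ft_force: [-1.9, -1.0, -0.2]
grip_width: 0.003
t 2.5 yaw -6.36 pos [641.  278.7 170.7] F [-1.9 -1.  -0.2] 0.002790065227798414
642,290,165 [11.4 -0.3  5.7]
```

View pics/top1.png

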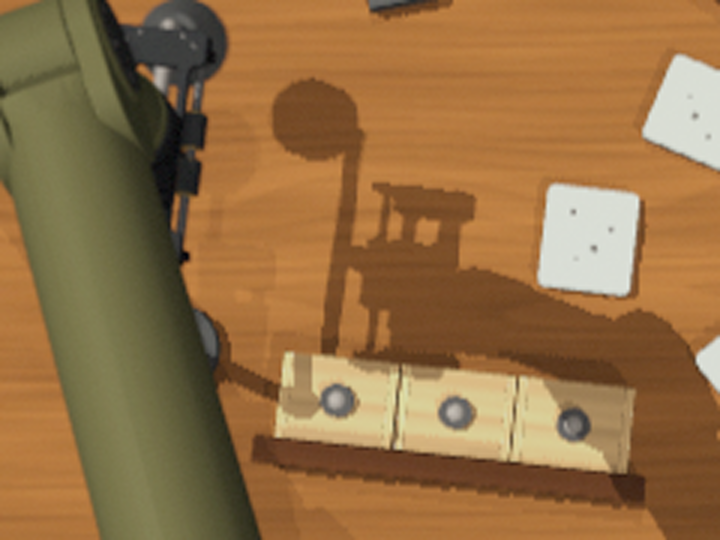

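Run:
```python
from h import *
T=lambda p:(130+(p[0]+.5)/4-.5,175+(p[1]+.5)/4-.5)
h=(onz('top',*T((46,231)),.197)+tri('top',T((46,231)),'side',(219,127)))/2
h0=onz('top',*T((455,93)),.14)
h1=onz('top',161.3,133,.14)
for q in(h0,h1):
    d=(q-h)[:2];print(q,np.linalg.norm(d),np.arctan2(d[0],-d[1]))
im=ctrl.get_image('side');cv2.imwrite('pics/side1.png',cv2.resize(im[90:300,170:400,::-1],None,fx=3,fy=2.8,interpolation=2))
```

```text
[0.58334937 0.05841307 0.14      ] 0.27070288228074435 0.3427345706069116
[0.76010061 0.27800458 0.14      ] 0.27005063319462824 1.439454418521376
```

View pics/side1.png

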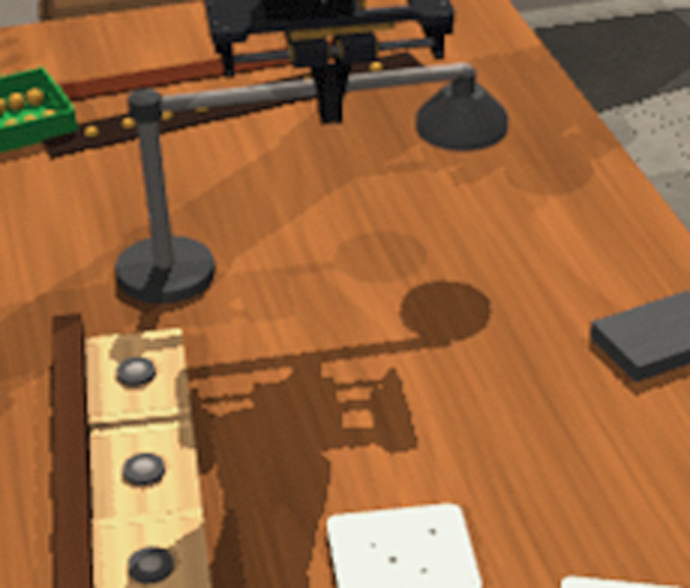

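```bash
python3 -m creep '[[[0,6,0,0,0,0,0],[0,13,0,0,0,0,0],[0,13,0,0,0,0,0],[0,-10,0,0,0,0,0],[0,-50,0,0,0,0,0]]]'
python3 -m creep '[[[0,-30,0,-40,0,0,0],[0,-60,-30,-70,0,0,0],[0,-100,-50,-70,0,0,0],[0,-145,-60,-70,0,0,0],[0,-185,-70,-70,0,0,0]]]'
python3 w.py
python3 - <<'E'
from h import *
cv2.imwrite('pics/top2.png',cv2.resize(ctrl.get_image('top')[100:300,110:350,::-1],None,fx=3,fy=3,interpolation=2))
E
```

```text
time: 3.1
position: [0.6341, 0.2318, 0.1693]
tool_rot: [-2.334, -2.101, -0.002]
ft_force: [-0.1, -0.2, 0.1]
grip_width: 0.004
time: 3.6
position: [0.5439, 0.0499, 0.2404]
tool_rot: [2.342, 2.094, 0.003]
ft_force: [0.4, 0.0, -0.8]
grip_width: 0.004
t 3.6 yaw -6.41 pos [543.9  49.9 240.4] F [ 0.4  0.  -0.8] 0.0044948359764964895
```

View pics/top2.png

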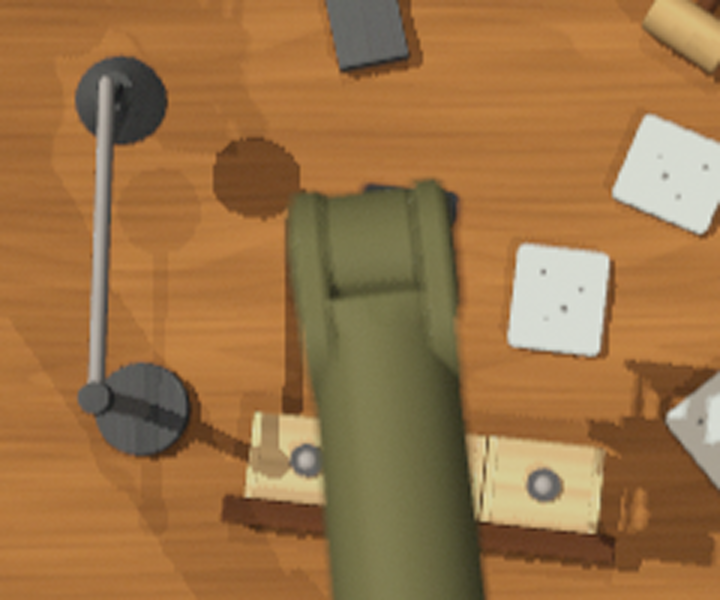

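The lamp arm now points from (142,232) to (145,126) px, an angle of about 1.535 rad, so it is done. Next I'll go down on the right side of the board.

```bash
python3 w.py 587,-160,120 587,-160,6
python3 - <<'E'
from h import *
import numpy as np
px=lambda p:(110+(p[0]+.5)/3-.5,100+(p[1]+.5)/3-.5)
a=onz('top',*px((96,398)),.197);b=onz('top',*px((105,80)),.19);d=b-a;print(a,b,np.arctan2(d[0],-d[1]))
E
```

```text
t 3.65 yaw -6.96 pos [542.2  41.2 240.7] F [-1.9 -6.2 -0.1] 0.002873219167609925
587,-160,120 [-193.9   68.9  121.3]
587,-160,6 [-193.6   68.9  235.3]
[0.49071096 0.3112547  0.197     ] [0.76497203 0.3106023  0.19      ] 1.5684176074646197
```

```bash
python3 -m creep '[[[0.55,-45,16,0,0,0,0],[0.55,-90,32,0,0,0,0],[0.55,-140,50,0,0,0,0],[0.55,-186,67,0,0,0,0],[0.55,-186,67,0,0,0,0]]]'
python3 w.py 587,-160,60 587,-160,6
```

```text
time: 4.15
position: [0.59, -0.1496, 0.2401]
tool_rot: [2.351, 2.077, -0.005]
ft_force: [0.3, -0.7, 0.3]
grip_width: 0.374
t 4.15 yaw -7.06 pos [ 590.  -149.6  240.1] F [ 0.3 -0.7  0.3] 0.3741644756471458
587,-160,60 [ -9.7  -2.  180.1]
587,-160,6 [ -9.4  -2.  234.1]
```

```bash
python3 -m creep '[[[0.55,-10,-2,45,0,0,0],[0.55,-10,-2,90,0,0,0],[0.55,-10,-2,135,0,0,0],[0.55,-10,-2,175,0,0,0],[0.55,-10,-2,175,0,0,0]]]'
python3 w.py 587,-160,6
```

```text
time: 4.65
position: [0.5831, -0.1479, 0.059]
tool_rot: [-2.335, -2.089, 0.011]
ft_force: [-1.5, 0.4, 0.1]
grip_width: 0.55
t 4.65 yaw -6.36 pos [ 583.1 -147.9   59. ] F [-1.5  0.4  0.1] 0.5502610975557675
587,-160,6 [-11.7   5.9  52.9]
```

```bash
python3 -m creep '[[[0.55,0,0,0,0,0,0],[0.55,0,0,0,0,0,0]]]'
python3 w.py 587,-160,6
python3 - <<'E'
from h import *
cv2.imwrite('pics/wr1.png',ctrl.get_image('wrist')[:,:,::-1])
E
```

```text
time: 4.85
position: [0.5899, -0.1501, 0.0674]
tool_rot: [2.339, 2.092, 0.005]
ft_force: [0.4, -0.2, 0.4]
grip_width: 0.548
t 4.85 yaw -6.37 pos [ 589.9 -150.1   67.4] F [ 0.4 -0.2  0.4] 0.547973749006496
587,-160,6 [-10.2  -2.1  61.4]
```

View pics/wr1.png

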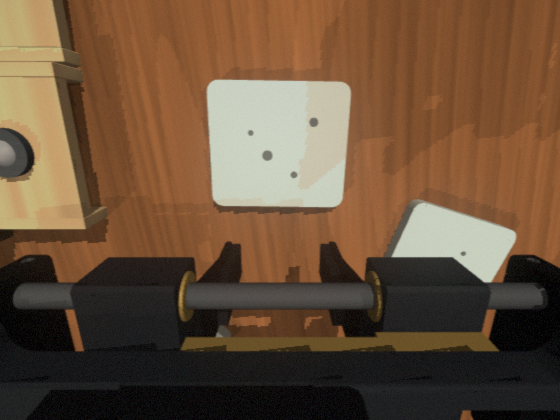

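```bash
python3 -m creep '[[[0.55,-7,2,20,0,0,0],[0.55,-7,2,40,0,0,0],[0.55,-7,2,55,0,0,0],[0.55,-7,2,60,0,0,0],[0.55,-7,2,60,0,0,0]]]'
python3 - <<'E'
from h import *
P=ctrl.camera_params('wrist');im=ctrl.get_image('wrist')[:,:,::-1]
cv2.imwrite('pics/wr2.png',im)
m=cv2.inRange(im,(130,150,130),(255,255,255))
for c in cv2.findContours(m,0,2)[0]:
    if cv2.contourArea(c)>3000:
        w=np.array([onz('wrist',*p[0],.012,P)[:2] for p in c],np.float32);print(cv2.boundingRect(c),cv2.minAreaRect(w*1000))
E
python3 w.py
```

```text
time: 5.4
position: [0.5893, -0.1565, 0.0047]
tool_rot: [-2.341, -2.095, -0.0]
ft_force: [-0.6, 0.7, 0.5]
grip_width: 0.544
(451, 222, 109, 60) ((719.8195190429688, -169.7865753173828), (32.9942626953125, 64.38589477539062), 66.32568359375)
(175, 47, 207, 180) ((594.6194458007812, -89.87083435058594), (89.46752166748047, 99.78034210205078), 82.87823486328125)
t 5.45 yaw -6.35 pos [ 589.7 -156.7    5.3] F [ 0.6 -0.8  0.1] 0.5511899844152965
```

```bash
python3 -m creep '[[[0.55,10,-1,0,0,0,0],[0.55,25,-2,0,0,0,0],[0.55,45,-2,0,0,0,0],[0.55,65,-2,0,0,0,0],[0.55,85,-2,0,0,0,0]]]'
python3 -m creep '[[[0.55,20,0,0,0,0,0],[0.55,40,0,0,0,0,0],[0.55,60,0,0,0,0,0],[0.55,80,0,0,0,0,0],[0.55,100,0,0,0,0,0]]]'
python3 -m creep '[[[0.55,12,0,0,0,0,0],[0.55,20,0,0,0,0,0],[0.55,26,0,0,0,0,0],[0.55,30,0,0,0,0,0],[0.55,30,0,0,0,0,0]]]'
cat > b.py <<'E'
from h import *
import sys
P=ctrl.camera_params('wrist');im=ctrl.get_image('wrist')[:,:,::-1]
cv2.imwrite(sys.argv[1],im)
m=cv2.inRange(im,(130,150,130),(255,255,255))
for c in cv2.findContours(m,0,2)[0]:
    if cv2.contourArea(c)>3000:
        w=np.array([onz('wrist',*p[0],.012,P)[:2] for p in c],np.float32);print(cv2.boundingRect(c),cv2.minAreaRect(w*1000))
E
python3 b.py pics/wr3.png; python3 w.py
```

```text
time: 5.95
position: [0.5973, -0.0703, 0.0055]
tool_rot: [2.34, 2.095, 0.002]
ft_force: [-0.1, -2.0, 1.5]
grip_width: 0.548
time: 6.45
position: [0.608, 0.0293, 0.0054]
tool_rot: [2.339, 2.096, 0.002]
ft_force: [0.0, -2.0, 1.6]
grip_width: 0.551
time: 6.95
position: [0.611, 0.0574, 0.0045]
tool_rot: [-2.341, -2.094, -0.0]
ft_force: [-0.4, 0.3, -0.6]
grip_width: 0.551
(176, 76, 203, 170) ((615.0317993164062, 112.28439331054688), (88.86847686767578, 99.79853057861328), 83.6386489868164)
t 7.0 yaw -6.38 pos [610.9  57.2   4.4] F [ 0.2  0.6 -0.7] 0.5508460699545802
```

View pics/wr3.png

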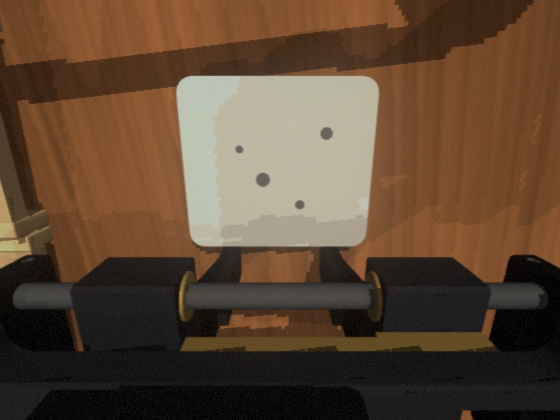

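```bash
python3 -m creep '[[[0.55,8,0,0,0,0,0],[0.55,15,0,0,0,0,0],[0.55,19,0,0,0,0,0],[0.55,20,0,0,0,0,0],[0.55,20,0,0,0,0,0]]]'
python3 -m creep '[[[0.55,-20,0,0,0,0,0],[0.55,-30,-20,-40,0,0,0],[0.55,-40,-40,-90,0,0,0],[0.55,-50,-60,-140,0,0,0],[0.55,-50,-60,-140,0,0,0]]]'
python3 -m creep '[[[0.55,0,0,0,0,0,0],[0.55,0,0,0,0,0,0]]]'
python3 b.py pics/wr4.png; python3 w.py
python3 - <<'E'
from h import *
cv2.imwrite('pics/top4.png',ctrl.get_image('top')[:,:,::-1]);cv2.imwrite('pics/side4.png',ctrl.get_image('side')[:,:,::-1])
E
```

```text
time: 7.5
position: [0.6131, 0.0777, 0.0045]
tool_rot: [-2.34, -2.095, -0.0]
ft_force: [0.0, -0.1, -0.2]
grip_width: 0.551
time: 8.0
position: [0.5498, 0.0327, 0.1502]
tool_rot: [2.341, 2.09, 0.013]
ft_force: [-0.1, -0.2, -0.6]
grip_width: 0.55
time: 8.2
position: [0.5477, 0.0344, 0.1436]
tool_rot: [-2.34, -2.095, 0.001]
ft_force: [-0.7, -0.5, 0.3]
grip_width: 0.554
(289, 44, 113, 97) ((616.6763916015625, 129.5955810546875), (83.7077865600586, 100.14729309082031), 83.51801300048828)
t 8.25 yaw -6.33 pos [547.3  34.4 142.9] F [-0.  -0.2 -0.4] 0.5449319178043912
```

View pics/wr4.png

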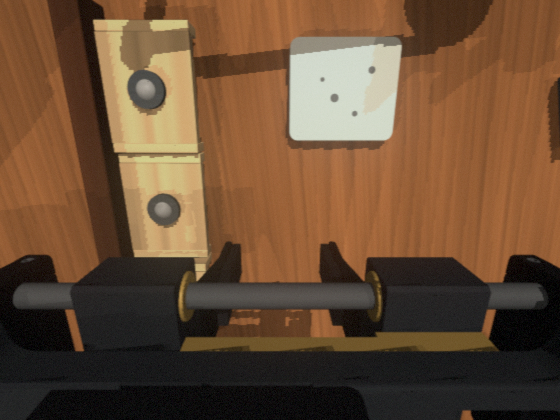

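```bash
cat > m.py <<'E'
import sys
from h import *
im=cv2.imread(sys.argv[1]);n='wrist'
a=np.radians(-6.57);ex=np.array([np.cos(a),np.sin(a)]);ey=np.array([-ex[1],ex[0]])
S=lambda w:np.round([w[:2]@ex*1000,w[:2]@ey*1000],1)
hsv=cv2.cvtColor(im,cv2.COLOR_BGR2HSV);m=cv2.inRange(hsv,(0,0,90),(179,70,255));m[250:]=0
c=max((c for c in cv2.findContours(m,0,2)[0]),key=cv2.contourArea)
w=np.array([onz(n,*p[0],.012)[:2] for p in c]);r=cv2.minAreaRect((w*1000).astype(np.float32));print(cv2.boundingRect(c),r,'board s',S(np.array(r[0])/1000))
for l,p,z in eval(sys.argv[2]):print(l,S(onz(n,*p,z)))
E
python3 m.py pics/wr4.png "[('ringbase',(147,89.5),.024),('dome',(145.5,89),.036),('m+',(194.5,21.5),.024),('m-',(202,152),.024),('m-b',(200,143),.024),('m+in',(195,29.5),.024)]"
python3 - <<'E'
from h import *
a=np.radians(-6.57);ex=np.array([np.cos(a),np.sin(a)]);ey=np.array([-ex[1],ex[0]])
for n in('top','side'):
    im=cv2.imread(f'pics/{n}4.png');m=cv2.inRange(cv2.cvtColor(im,cv2.COLOR_BGR2HSV),(0,0,90),(179,70,255))
    for c in cv2.findContours(m,0,2)[0]:
        if cv2.contourArea(c)<300:continue
        w=np.array([onz(n,*p[0],.012)[:2] for p in c],np.float32);r=cv2.minAreaRect(w*1000)
        if max(r[1])<130:print(n,r,np.array(r[0])@ex,np.array(r[0])@ey)
for n,p in(('top',(212.37,252.87)),('side',(214.9,222.3))):
    q=onz(n,*p,.029)[:2]*1000;print(n,'ball',q@ex,q@ey)
E
```

```text
(289, 37, 113, 104) ((615.7174682617188, 131.76885986328125), (88.841796875, 100.41647338867188), 83.6382064819336) board s [596.6 201.4]
ringbase [419.8 200.8]
dome [423.7 200.2]
m+ [466.5 253.9]
m- [464.8 146.1]
m-b [463.5 154.4]
m+in [466.5 248. ]
top ((466.6796875, -253.14437866210938), (101.04735565185547, 92.24624633789062), 38.263702392578125) 492.57893539178417 -198.0858389224721
top ((617.1973876953125, 152.2100372314453), (106.04769134521484, 57.991615295410156), 0.1325710266828537) 595.7287186742642 221.8283222643927
top ((717.3751220703125, -204.25770568847656), (101.12592315673828, 93.54460906982422), 66.21377563476562) 736.0345387514636 -120.83639295938995
top ((879.8171997070312, 100.1910171508789), (96.8166732788086, 68.74747467041016), 11.547072410583496) 862.575717114952 200.19909355857789
side ((468.7319030761719, -257.00537109375), (105.5218276977539, 93.25035095214844), 38.252227783203125) 495.05943687333263 -201.68666712280387
side ((977.004638671875, -360.6346130371094), (125.6336898803711, 25.484880447387695), 87.2757568359375) 1011.8511966324135 -246.480311547068
side ((718.4777221679688, -208.53878784179688), (109.33235931396484, 90.29617309570312), 66.0494384765625) 737.6197264676154 -124.9632042324422
side ((618.452392578125, 126.32459259033203), (100.14971160888672, 101.77799224853516), 83.18344116210938) 599.9372167767872 196.25646614785157
side ((886.79052734375, 107.07648468017578), (96.9186782836914, 66.7927017211914), 11.880921363830566) 868.7154350071994 207.83721018701735
top ball 420.20995329735297 200.89912117272513
side ball 423.4883541131174 199.90275230542727
```

Board centre y_s is 201.4 and the slot centreline about 200.4, so they are lined up to about 1 mm with matching yaw. I'll turn the tool by 90° and go behind the board.

```bash
python3 -m creep '[[[0.55,21,26,-10,0,0,-0.14],[0.55,42,52,-15,0,0,-0.28],[0.55,63,78,-15,0,0,-0.42],[0.55,84,104,-15,0,0,-0.56],[0.55,103,129,-15,0,0,-0.7]]]'
python3 -m creep '[[[0.55,0,0,0,0,0,-0.14],[0.55,0,0,0,0,0,-0.28],[0.55,0,0,0,0,0,-0.42],[0.55,0,0,0,0,0,-0.56],[0.55,0,0,0,0,0,-0.7]]]'
python3 -m creep '[[[0.55,0,0,0,0,0,-0.1],[0.55,0,0,0,0,0,-0.17],[0.55,0,0,0,0,0,-0.17],[0.55,0,0,0,0,0,-0.17]]]'
python3 w.py 687.5,122.6,6; python3 -c "
from bench import ctrl;print(ctrl.get_state()['joint_positions'].round(2))"
```

```text
time: 8.85
position: [0.6882, 0.1235, 0.1571]
tool_rot: [-1.471, -2.773, 0.003]
ft_force: [0.7, 0.2, 0.1]
grip_width: 0.547
time: 9.35
position: [0.6871, 0.1221, 0.157]
tool_rot: [-0.431, -3.109, 0.002]
ft_force: [-0.2, -0.4, 0.1]
grip_width: 0.55
time: 9.75
position: [0.6873, 0.122, 0.158]
tool_rot: [-0.178, -3.135, 0.001]
ft_force: [-0.3, -1.0, 0.2]
grip_width: 0.549
t 9.75 yaw 83.5 pos [687.3 122.  158. ] F [-0.3 -1.   0.2] 0.5485793181454347
687.5,122.6,6 [ -0.4   0.7 152. ]
[-0.4   0.46  0.26  1.41 -0.12  1.29  1.32]
```

```bash
python3 -m creep '[[[0.55,0,0,45,0,0,0],[0.55,0,0,90,0,0,0],[0.55,0,0,130,0,0,0],[0.55,0,1,145,0,0,0],[0.55,0,1,152,0,0,0]]]'
python3 -m creep '[[[0.55,0,0,0,0,0,0],[0.55,8,0,0,0,0,0],[0.55,20,0,0,0,0,0],[0.55,32,0,0,0,0,0],[0.55,44,0,0,0,0,0]]]'
python3 -m creep '[[[0.55,12,0,0,0,0,0],[0.55,24,0,0,0,0,0],[0.55,33,0,0,0,0,0],[0.55,38,0,0,0,0,0],[0.55,38,0,0,0,0,0]]]'
python3 b.py pics/wr5.png;python3 w.py
```

```text
time: 10.25
position: [0.6865, 0.1232, 0.0054]
tool_rot: [-0.176, -3.133, 0.001]
ft_force: [-0.1, 0.3, -0.1]
grip_width: 0.553
time: 10.75
position: [0.6451, 0.1284, 0.0103]
tool_rot: [0.176, 3.132, 0.002]
ft_force: [0.7, 0.3, 0.3]
grip_width: 0.546
time: 11.25
position: [0.6066, 0.1326, 0.0089]
tool_rot: [0.175, 3.135, 0.002]
ft_force: [0.3, -0.4, 0.6]
grip_width: 0.549
(197, 55, 181, 138) ((529.98779296875, 143.0914764404297), (89.9417724609375, 68.66031646728516), 83.59458923339844)
t 11.3 yaw 83.6 pos [606.6 132.5   8.5] F [ 0.5 -0.2 -0.1] 0.5506170202267738
```

View pics/wr5.png

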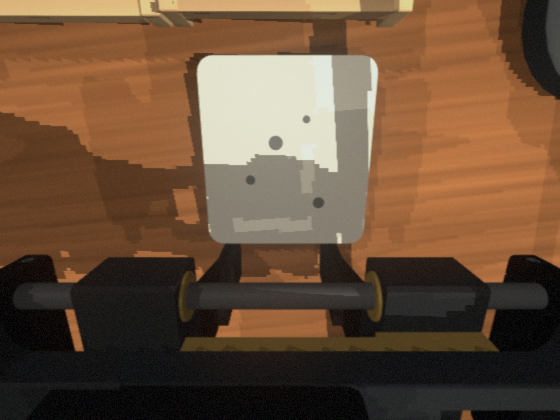

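```bash
sed -i 's/(0,0,90)/(0,0,80)/' m.py; python3 m.py pics/wr5.png "[('m+',(412,11),.024),('m-',(161,13),.024)]"
```

```text
(197, 54, 181, 190) ((544.9746704101562, 141.12704467773438), (89.9451904296875, 99.626708984375), 83.58978271484375) board s [525.2 202.6]
m+ [460.9 256. ]
m- [462.  147.4]
```

```bash
python3 -m creep '[[[0.55,4,0,3,0,0,0],[0.55,8,-1,4,0,0,0],[0.55,12,-1,4,0,0,0],[0.55,16,-1,4,0,0,0],[0.55,20,-1,4,0,0,0]]]'
python3 w.py
python3 -m creep '[[[0.55,4,0,0,0,0,0],[0.55,8,0,0,0,0,0],[0.55,12,0,0,0,0,0],[0.55,16,0,0,0,0,0],[0.55,20,0,0,0,0,0]]]'
python3 w.py
```

```text
time: 11.8
position: [0.5855, 0.1334, 0.0032]
tool_rot: [-0.175, -3.136, 0.0]
ft_force: [0.8, -0.2, -0.2]
grip_width: 0.553
t 11.8 yaw 83.59 pos [585.5 133.4   3.2] F [ 0.8 -0.2 -0.2] 0.5533337378026469
time: 12.3
position: [0.566, 0.1357, 0.0036]
tool_rot: [0.176, 3.137, 0.0]
ft_force: [0.5, 0.1, -0.9]
grip_width: 0.551
t 12.3 yaw 83.59 pos [566.  135.7   3.6] F [ 0.5  0.1 -0.9] 0.550983722040109
```

```bash
python3 -m creep '[[[0.55,4,0,0,0,0,0],[0.55,8,0,0,0,0,0],[0.55,12,0,0,0,0,0],[0.55,16,0,0,0,0,0],[0.55,19,0,0,0,0,0]]]'
python3 -m creep '[[[0.55,3,0,0,0,0,0],[0.55,6,0,0,0,0,0],[0.55,9,0,0,0,0,0],[0.55,12,0,0,0,0,0],[0.55,14,0,0,0,0,0]]]'
python3 m.py pics/wr5.png "[]" >/dev/null; python3 b.py pics/wr6.png; python3 m.py pics/wr6.png "[]"; python3 w.py
```

```text
time: 12.8
position: [0.5489, 0.1377, 0.0044]
tool_rot: [0.176, 3.133, 0.001]
ft_force: [3.3, -0.0, -0.6]
grip_width: 0.552
time: 13.3
position: [0.5334, 0.1394, 0.0036]
tool_rot: [0.175, 3.137, 0.0]
ft_force: [4.8, -0.6, -1.6]
grip_width: 0.546
(0, 33, 143, 48) ((412.730712890625, 50.84812545776367), (69.38335418701172, 19.961912155151367), 82.33277130126953)
(161, 17, 237, 161) ((444.3666076660156, 147.2989501953125), (109.06083679199219, 73.444091796875), 83.8934326171875)
(204, 180, 169, 68) ((502.0032958984375, 145.4087371826172), (90.23017120361328, 38.7899284362793), 83.61042022705078) board s [482.1 201.9]
t 13.35 yaw 83.6 pos [532.9 139.4   3.6] F [ 2.6 -0.5  1.6] 0.550335773267157
```

```bash
python3 -m creep '[[[0.55,1.5,0,0,0,0,0],[0.55,3,0,0,0,0,0],[0.55,4.5,0,0,0,0,0],[0.55,6,0,0,0,0,0]]]'
python3 -m creep '[[[0.55,1,0,0,0,0,0]]]'
python3 -m creep '[[[0.55,1,0,0,0,0,0]]]'
```

```text
time: 13.75
position: [0.5276, 0.14, 0.0036]
tool_rot: [0.176, 3.136, 0.0]
ft_force: [4.2, -0.8, -0.5]
grip_width: 0.546
time: 13.85
position: [0.5265, 0.1401, 0.0036]
tool_rot: [0.176, 3.137, 0.0]
ft_force: [3.0, -0.4, -1.0]
grip_width: 0.552
time: 13.95
position: [0.5256, 0.1402, 0.0036]
tool_rot: [0.175, 3.137, 0.0]
ft_force: [3.5, -0.6, -0.7]
grip_width: 0.551
```

```bash
python3 -m creep '[[[0.55,1,0,0,0,0,0]]]'|sed -n '2p;4p'
python3 -m creep '[[[0.55,1,0,0,0,0,0]]]'|sed -n '2p;4p'
python3 -m creep '[[[0.55,1,0,0,0,0,0]]]'|sed -n '2p;4p'
```

```text
position: [0.5246, 0.1403, 0.0036]
ft_force: [4.0, 0.3, -1.5]
position: [0.5236, 0.1405, 0.0036]
ft_force: [4.0, -0.7, -0.4]
position: [0.5226, 0.1406, 0.0036]
ft_force: [2.9, -0.4, -0.6]
```

```bash
python3 -m creep '[[[0.55,1,0,0,0,0,0]]]'|sed -n '2p;4p'
python3 -m creep '[[[0.55,0.7,0,0,0,0,0]]]'|sed -n '2p;4p'
python3 -m creep '[[[0.55,0.7,0,0,0,0,0]]]'|sed -n '2p;4p'
```

```text
position: [0.5219, 0.1406, 0.0036]
ft_force: [5.9, -1.4, -2.1]
position: [0.5219, 0.1406, 0.0038]
ft_force: [7.5, -0.6, -1.8]
position: [0.5219, 0.1406, 0.004]
ft_force: [7.1, -1.7, -0.9]
```

Stopped at x_s = 502.4, as expected for home. I'll build the push up to about 20 N.

```bash
python3 -m creep '[[[0.55,1,0,0,0,0,0],[0.55,2,0,0,0,0,0]]]'|sed -n '2p;4p'
python3 -m creep '[[[0.55,1,0,0,0,0,0],[0.55,2,0,0,0,0,0]]]'|sed -n '2p;4p'
```

```text
position: [0.5218, 0.1406, 0.0047]
ft_force: [10.6, -2.1, -1.5]
position: [0.5218, 0.1407, 0.0054]
ft_force: [13.8, -1.5, -1.5]
```

```bash
python3 -m creep '[[[0.55,1,0,0.5,0,0,0],[0.55,2,0,1,0,0,0],[0.55,3,0,1,0,0,0]]]'|sed -n '2p;4p'
python3 -m creep '[[[0.55,1,0,0.5,0,0,0],[0.55,2,0,0.5,0,0,0]]]'|sed -n '2p;4p'
```

```text
position: [0.5218, 0.1406, 0.0055]
ft_force: [18.9, -3.7, -1.7]
position: [0.5217, 0.1407, 0.0057]
ft_force: [20.5, -3.1, -1.7]
```

```bash
python3 -m creep '[[[0.55,1,0,0,0,0,0],[0.55,1,0,0,0,0,0],[0.55,1,0,0,0,0,0]]]'|sed -n '2p;4p'
python3 -m creep '[[[0.55,-6,0,0,0,0,0],[0.55,-14,0,0,0,0,0],[0.55,-30,0,0,0,0,0],[0.55,-50,0,-20,0,0,0],[0.55,-70,0,-65,0,0,0]]]'|sed -n '2p;4p'
python3 -m creep '[[[0.55,0,-40,-40,0,0,0],[0.55,0,-80,-80,0,0,0],[0.55,0,-125,-100,0,0,0],[0.55,0,-170,-100,0,0,0],[0.55,0,-170,-100,0,0,0]]]'|sed -n '2p;4p'
python3 -m creep '[[[0.55,0,-40,0,0,0,0],[0.55,0,-80,0,0,0,0],[0.55,0,-80,0,0,0,0]]]'|sed -n '2p;4p'
python3 - <<'E'
from h import *
cv2.imwrite('pics/top7.png',cv2.resize(ctrl.get_image('top')[100:300,110:350,::-1],None,fx=3,fy=3,interpolation=2))
cv2.imwrite('pics/side7.png',ctrl.get_image('side')[:,:,::-1])
E
```

```text
position: [0.5217, 0.1406, 0.0062]
ft_force: [21.2, -4.2, -1.4]
position: [0.5745, 0.1337, 0.0627]
ft_force: [1.6, 0.8, 0.1]
position: [0.5587, -0.0425, 0.168]
ft_force: [1.1, -0.1, 0.4]
position: [0.5488, -0.1204, 0.166]
ft_force: [-0.5, -0.1, -0.1]
```

View pics/top7.png

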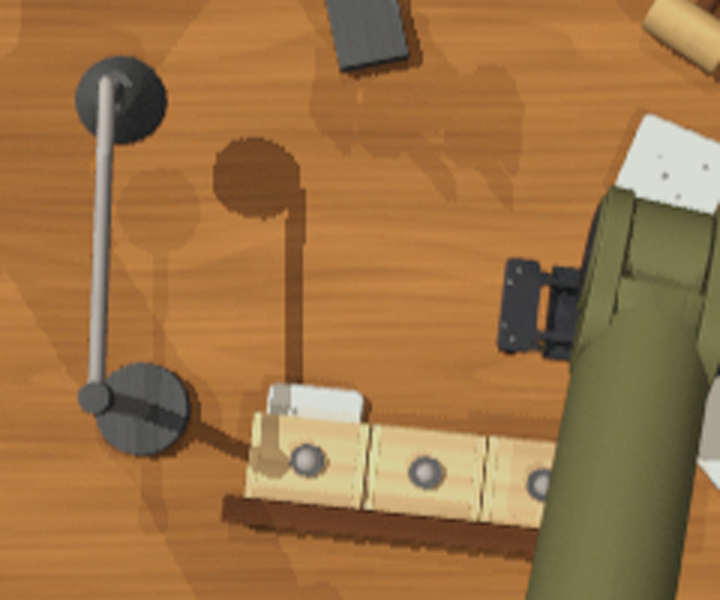

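```bash
python3 -c "
from bench import ctrl;s=ctrl.get_state();print(s['time'],s['ft_force'].round(1));print(ctrl.close_job())"
```

```text
17.15 [0.2 0.9 0.4]
the job is handed in; nothing more can be done
None
```

I swung the lamp aside first, then slid the board into the matching slot and pressed it home, and handed the job in at 17.2 s of the 69 s allowed.

- **Lamp:** measured at about 1.568 rad in the top picture, and it had not moved in the last one.
- **Slot:** the left bay is slot_mid. I worked out the roof heights from two views, and its roof stands between those of the other two bays.
- **Board:** I took the one farthest to the left. It stopped moving at tool position x_s (distance along the slot's x axis) of about 502 mm, which is where I had calculated home.
- **Push:** I built it up against the stop to about 21 N. The highest force I read was 21.2 N along world x, about 21.7 N in all.
- **After letting go:** the final top picture shows the board in the left bay, sticking out by about 30 mm as judged by eye. The arm was clear, with wrist force at about zero.

- **Small disagreements:** the cameras differed by 1–4 mm on positions. The board entered about 1 mm off the slot's centreline, within the 1.5 mm of clearance on each side, and went in without jamming.
- **Not checked:** I did not measure the final protrusion separately in the side picture. I also did not check the other boards, the jar and the punch one by one; no move went near them.

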